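Set the insulation tester to continuity and hold TEST

TASK

Do the check that comes before the day's first measurement on the orange-rimmed insulation tester, whose yellow shorting link is already plugged in: with a fingertip against the side of the black dial's protruding pointer tab, push the dial round, without pinching it, until it clicks into place with the pointer at the green mark. Then press the red TEST button all the way down and finish while still holding it down. Do not lift, tip or shove the tester out of its place, and leave the other things on the bench alone.

Things in the scene. Friction and masses are not known exactly. Their poses are not given: they have to be found in the camera images.
- tester: Insulation tester: dark grey case, orange rubber rim, 208 (x) x 272 (y) x 88 mm, 2 to 3 kg, loose on rubber feet, control panel level, facing up, 85 mm above its origin (centre of its underside, on the bench). Its -x side is the operator's, z up. In its frame the display (3 mm high) spans x 46 to 90, y -18 to 114 mm; the yellow shorting link (20 mm high) is at x 62, y -69; keys 4 mm high at x -2, y -60 to -108.
- dial_centre (a point): On the upright axis of the range dial, 18 mm above the panel, half-way up the grip bar. The dial is a black disc 66 mm across, flat top 11 mm above the panel. Across it runs a straight bar 12 mm wide, from 28 mm behind the axis to the pointer tip; its top is 26 mm above the panel, with a white line on the pointer half. Nothing else on the panel within 64 mm of the axis stands over 2 mm high.
- dial (a joint): Dial angle in rad, growing counter-clockwise seen from above; 0 (or any full turn) has the pointer at green. Turns endlessly both ways; eight sprung stations 0.785 rad apart: about 0.11 N m (3 N on the tab) takes it to the hump half-way to the next station, then it snaps on into that one by itself. Starts in any station but green.
- pointer_tip (a point): Tip of the dial's pointer tab, 46 mm from the dial's axis, 18 mm above the panel (8 mm below the bar's top, 7 mm above the disc's top). The bar's pointer end stands out 13 mm past the disc as the tab.
- tab_ccw: The half of the dial's grip bar whose flat outer side faces counter-clockwise at the pointer end (pushed to turn the dial clockwise seen from above); 74 x 6 x 15 mm. Origin: on the dial's axis at panel height, x along the pointer, z up.
- tab_cw: The other half of the same bar, its flat outer side facing clockwise at the pointer end (pushed to turn the dial counter-clockwise seen from above). Origin and axes as for tab_ccw.
- green_spot (a point): Point fixed to the tester where the pointer tip stands when the dial is at the green mark (46 mm from the dial's axis, 18 mm above the panel). The green mark is a flat 11 x 15 mm patch on the panel, centred 9.5 mm further out. The other marks, 45 degrees apart, counter-clockwise from green: blue, blue, white, red, orange, yellow, yellow.
- test_button_top (a point): Centre of the top of the round red TEST button, 28 mm across, in a black collar 44 mm across and 12 mm high; the button stands 10 mm proud of the collar and moves straight down.
- test_button (a joint): Travel of the TEST button in m: 0 up, 0.006 fully down. A spring returns it; it takes 1.5 N to start and 5 N fully down, then meets a firm stop.
- screwdriver: Screwdriver with orange handle, lying beside the tester; leave alone. Origin under its middle.
- flux_bottle: White bottle with red cap, 38 mm across, 95 mm high; leave alone. Origin: centre of its underside.
- solder_reel: Solder reel with blue flanges, 52 mm across, 34 mm high, standing flat; leave alone. Origin: centre of its underside.
- camera_board: Blue circuit board 60 x 95 mm with parts up to 16 mm high, lying behind the tester; leave alone. Origin: centre of its underside.
- dome_camera: White dome camera 110 mm across, 98 mm high; leave alone. Origin: centre of its underside.
- esd_brush: Black brush; leave alone. Origin under its middle.

How it is judged:
By the outcome, as a careful person would: the job done as asked, in the order asked, and still so for the second after the job is handed in, while the arm keeps its last pose, push and grip.
It also fails if it takes over 59 s, if anything falls off the work surface, if the arm or the gripper's body presses on something with over 40 N, if the wrist force passes 120 N, or if a joint passes its speed limit or range.

ROBOT

A 6-joint arm with a two-finger parallel gripper is mounted at the origin on the work surface. World frame = base frame: x ahead of the robot, y to its left, z up, the work surface at z = 0. Lengths are in m, angles in degrees, forces in N, time in s.
With the tool pointing down it reaches from about 0.2 to 0.875 m from the base axis. Payload 3.4 kg.
Tool frame: the origin (TCP) lies midway between the tips of the shut fingers; the grasp point (between the pads) lies 19 mm behind it; z points along the fingers, y is the direction in which the jaws open and shut (so a half turn about z gives the same grasp; the last joint's range is limited). The gripper opens to 94 mm and grips with 3 to 60 N. Pads are 16 mm wide; open, the fingers measure 119 mm over their backs; the gripper's body (75 mm by 177 mm) begins 78 mm behind the grasp point.
Start: joints at [61.536, 15.808, 86.224, -0, 77.962, -6.933], TCP at [0.211, 0.535, 0.205] pointing down, gripper open.
Joint ranges: [-165.64, 165.64], [-43.16, 119.46], [12.63, 154.43], [-67.54, 247.53], [6.08, 155.33], [-154.97, 154.97]. Speed limits (degrees/s): [147.25, 147.25, 180, 180, 180, 180].

INTERFACE

Orientations are given as a 3x3 rotation matrix whose columns are the frame's x, y, z axes.
In Python, from workcell import * gives the robot as it stands. The module is installed in compiled form; this text tells all that it offers.
- The arm moves only by the shell command python3 -m pendant 'ROWS'. ROWS is JSON, a list of rows, each an object of numbers: "hand": the closure, from 0 (fully open) to 1 (shut); "tx", "ty", "tz": the shift along the tool's x, y, z in mm; "twist": the turn about the tool's z in rad. In form: [{"hand": .., "tx": .., "ty": .., "tz": .., "twist": ..}, ...]. A call has 1 to 20 rows; each row is the pose to reach, as a shift and turn from the pose measured when the call began, along the tool's axes at that moment; what a row does not reach only later rows make up. A row lasts 1/10 s, in which the tool goes at most 50 mm and 8.59 degrees, less where a joint would pass 70% of its speed; a pose out of reach is approached as far as the arm can. A call with a gripper value outside its range is refused whole. The fingers move at their own pace and stop on an object; the grip force is fixed at half the most. Time passes only in rows, so rows that repeat a pose let the fingers close. It gives the time, the measured TCP pose, the force and the opening at its end, in the units of the state.
- get_obs(): the state, without advancing time (a new reading comes with each control period).
- read_camera(name): name is "scene" or "side" or "wrist"; returns the picture (420x560x3 uint8, blue, green, red); there is no depth.
- camera_info(name): a dict with "fx", "fy", "cx", "cy" (pixels), "k1" (the pictures are not rectified: a ray, as slopes to the right and down, at radius r is drawn at 1 + k1 r^2 times it, then the intrinsics apply), "world_to_cam" (4x4, takes a point from world to camera coordinates). Camera axes: x right, y up, looking along -z (the intrinsics and any distortion apply to the point x, -y, -z); pixel columns grow to the right and rows downward; lengths in m; the calibration is good to about 2 mm. A picture is of the moment at which its call begins: read the wrist's pose just before it. camera_info takes no time and is no camera call; for the wrist camera it gives the pose at the moment of the call.
- sign_off(): hands the job in, once; it reports no verdict.
The state is a dict: "time_s": time; "q": joint angles; "dq": joint speeds; "joint_efforts": joint torques, N m; "ee_pos": TCP position; "tcp_rot": TCP orientation; "ft_force": force on the tool from outside, world axes, zero at the start; "ft_torque": the same for the moment, N m; "finger_gap": finger opening in m.
Only numpy, scipy, OpenCV 4.12 (cv2) and the standard library are available. Lean on these libraries where they do the work, as an engineer would, in place of code of your own. Each camera call takes 0.05 s, during which the arm holds its last target. There are 200 camera calls.

## Working session

There is one attempt and no reset: what is moved stays moved. The work goes in short steps, Python scripts to look and compute and a shell command to move; the robot and the scene stay as the last step left them, time stands still between calls to the robot, and variables do not carry over. Pictures are saved under pics/ and viewed, about 8 in all and at most 12, crops included, and the job is handed in when it is done.

```bash
mkdir -p pics
cat > h.py <<'E'
from workcell import *
import numpy as np, cv2
def ray(name,u,v,info=None):
    c=info or camera_info(name)
    d=np.array([(u-c['cx'])/c['fx'],(v-c['cy'])/c['fy']])
    p=cv2.undistortPoints(np.array([[[u,v]]],float),np.array([[c['fx'],0,c['cx']],[0,c['fy'],c['cy']],[0,0,1]],float),np.array([c['k1'],0,0,0],float))[0,0]
    T=np.array(c['world_to_cam']);R=T[:3,:3];o=-R.T@T[:3,3]
    return o,R.T@np.array([p[0],-p[1],-1])
def onz(name,u,v,z,info=None):
    o,d=ray(name,u,v,info);return o+d*(z-o[2])/d[2]
def proj(name,P,info=None):
    c=info or camera_info(name);p=np.array(c['world_to_cam'])@np.append(P,1)
    s=np.array([p[0],-p[1]])/-p[2];s=s*(1+c['k1']*(s@s));return s*[c['fx'],c['fy']]+[c['cx'],c['cy']]
E
python3 - <<'E'
from h import *
o=get_obs();print(o['time_s'],o['ee_pos'],np.round(o['tcp_rot'],3).tolist(),o['finger_gap'])
a=read_camera('scene');b=read_camera('side');w=read_camera('wrist')
for n,i in zip('abw',(a,b,w)):cv2.imwrite(f'pics/{n}0.png',i)
cv2.imwrite('pics/wr0.png',w)
for n in('scene','side','wrist'):
  c=camera_info(n);T=np.array(c['world_to_cam']);print(n,-T[:3,:3].T@T[:3,3],-T[2,:3])
E
```

```text
0.0 [0.21078019 0.53438683 0.20464226] [[-0.93, 0.367, -0.001], [0.367, 0.93, -0.002], [0.0, -0.002, -1.0]] 0.09402722863559348
scene [1.44147633 0.47439506 1.06345483] [-0.65540307 -0.26369289 -0.70775199]
side [ 0.00114568 -0.4331794   0.90134878] [ 0.48575804  0.48339325 -0.72826513]
wrist [0.15034047 0.55873087 0.38426604] [ 0.21353726 -0.08456727 -0.9732678 ]
```

View pics/a0.png

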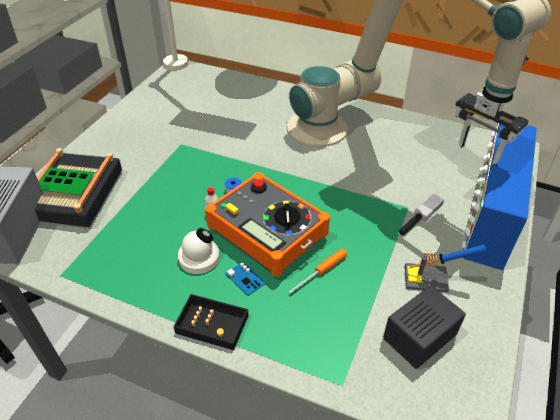

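View pics/b0.png

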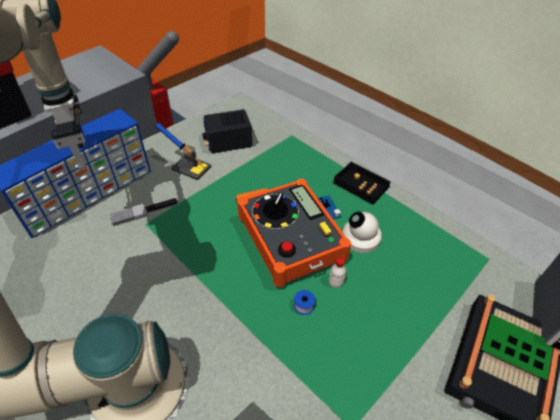

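Run:
```python
import cv2,numpy as np
a=cv2.imread('pics/a0.png')[170:275,200:335];b=cv2.imread('pics/b0.png')[175:290,230:360]
a=cv2.resize(a,(675,525),interpolation=3);cv2.imwrite('pics/ac.png',a)
b=cv2.resize(b,(650,575),interpolation=3);cv2.imwrite('pics/bc.png',b)
```

```text
(no output)
```

View pics/ac.png

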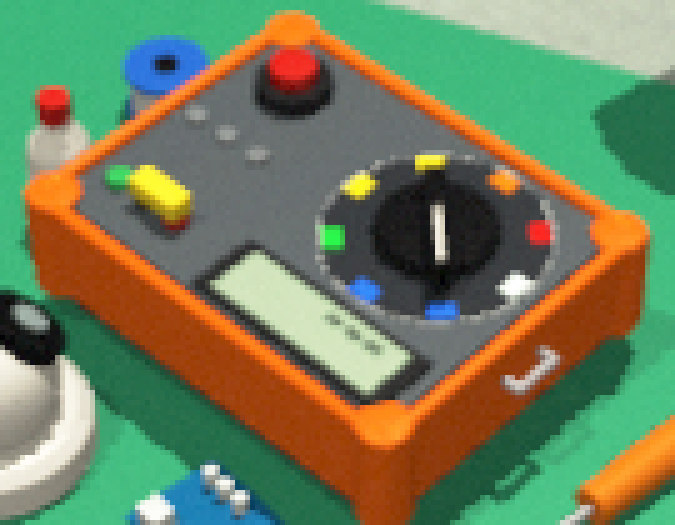

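View pics/bc.png

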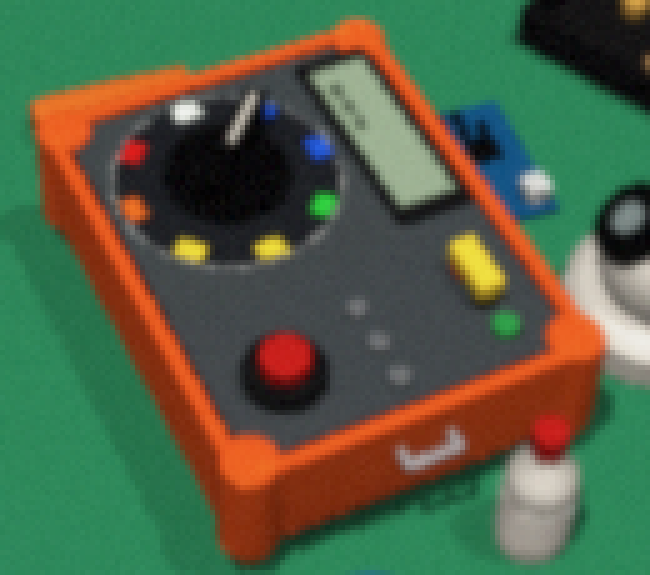

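Run:
```python
from h import *
A=dict(g=(330,237),b1=(365,291),b2=(440,311),w=(515,287),r=(540,233),o=(506,181),y1=(431,161),y2=(360,186))
B=dict(g=(323,205),b1=(318,148),b2=(271,110),w=(185,111),r=(134,152),o=(133,209),y1=(191,249),y2=(270,247))
def go(n,M,ox,oy):
  q={k:onz(n,(u+.5)/5-.5+ox,(v+.5)/5-.5+oy,.085)[:2] for k,(u,v) in M.items()}
  # order CCW angles k*45 from green
  ks=['g','b1','b2','w','r','o','y1','y2'];c=np.mean([q[k] for k in ks],0)
  z=[complex(*(q[k]-c)) for k in ks];s=np.mean([zz*np.exp(-1j*np.pi/4*i) for i,zz in enumerate(z)])
  print(n,'centre',c,'r',abs(s),'green ang',np.degrees(np.angle(s)));return c,s
go('scene',A,200,170);go('side',B,230,175)
f=lambda n,u,v,ox,oy,z:onz(n,(u+.5)/5-.5+ox,(v+.5)/5-.5+oy,z)
print('btn',f('scene',294,68,200,170,.107),f('side',287,354,230,175,.107))
for p in [(440,260),(435,205)]:print('line',f('scene',*p,200,170,.111))
for p in [(232,143),(258,92)]:print('line',f('side',*p,230,175,.111))
for p in [(330,258),(400,372),(382,345)]:print(f('scene',*p,200,170,.088))
```

```text
scene centre [0.52892833 0.1038555 ] r 0.0562763202340332 green ang -64.62807086009703
side centre [0.52960913 0.10511788] r 0.055523668433979954 green ang -65.2846639983419
btn [ 0.4593391  -0.01131194  0.107     ] [ 0.45390558 -0.01420339  0.107     ]
line [0.56929056 0.12274892 0.111     ]
line [0.53289553 0.10468263 0.111     ]
line [0.53187815 0.10469841 0.111     ]
line [0.56925562 0.12259258 0.111     ]
[0.56988463 0.06052304 0.088     ]
[0.62956934 0.12637969 0.088     ]
[0.61616538 0.11061151 0.088     ]
```

```bash
python3 -m pendant '[{"hand":1,"tx":-40,"ty":-20,"tz":-10,"twist":0.1},{"hand":1,"tx":-80,"ty":-40,"tz":-10,"twist":0.2},{"hand":1,"tx":-120,"ty":-60,"tz":-10,"twist":0.3},{"hand":1,"tx":-160,"ty":-80,"tz":-10,"twist":0.4},{"hand":1,"tx":-200,"ty":-100,"tz":-10,"twist":0.5},{"hand":1,"tx":-240,"ty":-120,"tz":-10,"twist":0.6},{"hand":1,"tx":-280,"ty":-140,"tz":-10,"twist":0.7},{"hand":1,"tx":-320,"ty":-160,"tz":-10,"twist":0.76},{"hand":1,"tx":-360,"ty":-180,"tz":-10,"twist":0.76},{"hand":1,"tx":-400,"ty":-205,"tz":-10,"twist":0.76},{"hand":1,"tx":-440,"ty":-225,"tz":-5,"twist":0.76},{"hand":1,"tx":-463,"ty":-237,"tz":0,"twist":0.76},{"hand":1,"tx":-463,"ty":-237,"tz":0,"twist":0.76},{"hand":1,"tx":-463,"ty":-237,"tz":0,"twist":0.76},{"hand":1,"tx":-463,"ty":-237,"tz":0,"twist":0.76}]'
python3 - <<'E'
from h import *
o=get_obs();i=camera_info('wrist');w=read_camera('wrist');cv2.imwrite('pics/w1.png',w)
import pickle;pickle.dump(i,open('w1.pkl','wb'))
print(o['time_s'],o['ee_pos'],np.round(o['tcp_rot'],3).tolist(),o['finger_gap'],o['ft_force'],o['q'])
for P in [(.529,.1045,.085),(.5707,.1239,.103),(.457,-.0125,.107)]:print(proj('wrist',P,i))
E
```

```text
time_s: 1.65
ee_pos: [0.5536, 0.1451, 0.2051]
tcp_rot: [[-0.422, 0.906, -0.001], [0.906, 0.422, -0.001], [0.0, -0.002, -1.0]]
ft_force: [-0.4, 0.6, 0.7]
finger_gap: 0.0005
1.65 [0.55362851 0.14508869 0.20512478] [[-0.422, 0.906, -0.001], [0.906, 0.422, -0.001], [0.0, -0.002, -1.0]] 0.0004961623261144075 [-0.37755667  0.61714937  0.67005072] [ 7.73582002e+00  1.56393389e+01  8.65179905e+01 -2.30078747e-02
  7.79265308e+01 -1.72364137e+01]
[238.41951561 225.99038864]
[282.50095006 231.36425958]
[128.91760471 301.0868951 ]
```

View pics/w1.png

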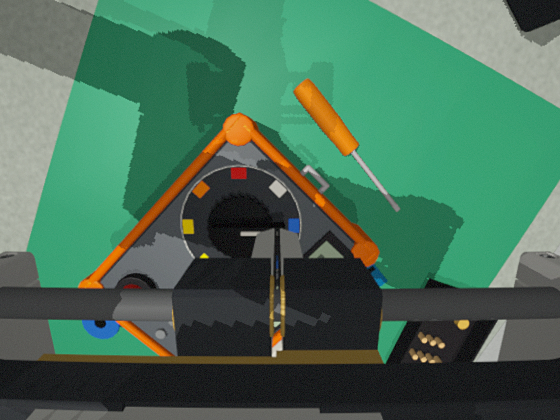

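```bash
python3 -m pendant '[{"hand":1,"tx":0,"ty":0,"tz":30,"twist":0},{"hand":1,"tx":0,"ty":0,"tz":60,"twist":0},{"hand":1,"tx":0,"ty":0,"tz":80,"twist":0},{"hand":1,"tx":0,"ty":0,"tz":95,"twist":0},{"hand":1,"tx":0,"ty":0,"tz":103,"twist":0},{"hand":1,"tx":0,"ty":0,"tz":103,"twist":0},{"hand":1,"tx":0,"ty":0,"tz":103,"twist":0}]'
python3 - <<'E'
from h import *
w=read_camera('scene');s=read_camera('side')
cv2.imwrite('pics/c2.png',np.hstack([cv2.resize(w[150:275,210:335],(400,400),interpolation=3),cv2.resize(s[165:290,230:355],(400,400),interpolation=3)]))
E
```

```text
time_s: 2.4
ee_pos: [0.5539, 0.1458, 0.1032]
tcp_rot: [[-0.423, 0.906, 0.0], [0.906, 0.423, -0.0], [-0.001, 0.0, -1.0]]
ft_force: [0.2, -0.7, -0.2]
finger_gap: 0.0006
```

View pics/c2.png

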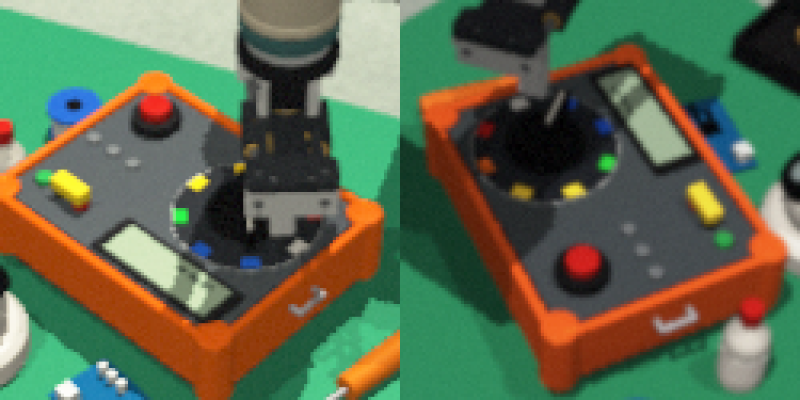

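The fingers stand on the counter-clockwise side of the tab, clear of it and at mid-height (side crop at 540,85; tab line at 555,107). Next I push clockwise round the arc.

```bash
python3 -m pendant '[{"hand":1,"tx":-7,"ty":0,"tz":0,"twist":0},{"hand":1,"tx":-13,"ty":0,"tz":0,"twist":0},{"hand":1,"tx":-17,"ty":1,"tz":0,"twist":0.09},{"hand":1,"tx":-20,"ty":2,"tz":0,"twist":0.175},{"hand":1,"tx":-24,"ty":2.5,"tz":0,"twist":0.26},{"hand":1,"tx":-27.5,"ty":2.5,"tz":0,"twist":0.35},{"hand":1,"tx":-31,"ty":2,"tz":0,"twist":0.436},{"hand":1,"tx":-35,"ty":1.5,"tz":0,"twist":0.524},{"hand":1,"tx":-38.5,"ty":0.5,"tz":0,"twist":0.61},{"hand":1,"tx":-42,"ty":0,"tz":0,"twist":0.7},{"hand":1,"tx":-45.5,"ty":-2,"tz":0,"twist":0.785},{"hand":1,"tx":-48.5,"ty":-4,"tz":0,"twist":0.87},{"hand":1,"tx":-51.5,"ty":-6,"tz":0,"twist":0.96},{"hand":1,"tx":-54.5,"ty":-8,"tz":0,"twist":1.047},{"hand":1,"tx":-57.5,"ty":-10.5,"tz":0,"twist":1.134},{"hand":1,"tx":-60,"ty":-13,"tz":0,"twist":1.22},{"hand":1,"tx":-61.5,"ty":-15.5,"tz":0,"twist":1.29},{"hand":1,"tx":-63,"ty":-18,"tz":0,"twist":1.36},{"hand":1,"tx":-63,"ty":-18,"tz":0,"twist":1.36},{"hand":1,"tx":-63,"ty":-18,"tz":0,"twist":1.36}]'
python3 - <<'E'
from h import *
o=get_obs();d=o['ee_pos'][:2]-np.array([.529,.1045]);print(np.hypot(*d),np.degrees(np.arctan2(d[1],d[0])))
w=read_camera('scene');s=read_camera('side')
cv2.imwrite('pics/c3.png',np.hstack([cv2.resize(w[150:275,210:335],(400,400),interpolation=3),cv2.resize(s[165:290,230:355],(400,400),interpolation=3)]))
E
```

```text
time_s: 4.5
ee_pos: [0.5649, 0.0804, 0.1037]
tcp_rot: [[0.797, 0.604, 0.002], [0.604, -0.797, -0.0], [0.001, 0.001, -1.0]]
ft_force: [0.1, -0.2, 0.4]
finger_gap: 0.0004
0.0432777524914623 -33.859879048700925
```

View pics/c3.png

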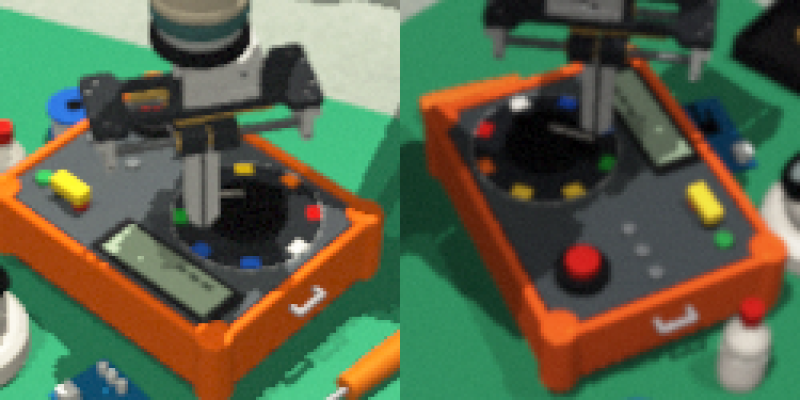

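The white line now points at green (scene crop line 220–245,192 toward the green patch at 180,215) and the force is about zero, so the tab has moved on clear of the finger. I'll lift and go above the button.

```bash
python3 -m pendant '[{"hand":1,"tx":4,"ty":0,"tz":-10,"twist":0},{"hand":1,"tx":4,"ty":0,"tz":-40,"twist":0},{"hand":1,"tx":0,"ty":0,"tz":-75,"twist":0},{"hand":1,"tx":-35,"ty":2,"tz":-75,"twist":0},{"hand":1,"tx":-70,"ty":4,"tz":-75,"twist":0},{"hand":1,"tx":-105,"ty":6,"tz":-75,"twist":0},{"hand":1,"tx":-135,"ty":8,"tz":-75,"twist":0},{"hand":1,"tx":-143,"ty":9,"tz":-70,"twist":0},{"hand":1,"tx":-143,"ty":9,"tz":-45,"twist":0},{"hand":1,"tx":-143,"ty":9,"tz":-25,"twist":0},{"hand":1,"tx":-143,"ty":9,"tz":-25,"twist":0},{"hand":1,"tx":-143,"ty":9,"tz":-25,"twist":0}]'
python3 - <<'E'
from h import *
# button from the earlier unobstructed pictures: triangulate red blob centroid
R=[]
for n,f,box in(('scene','a0',(175,200,245,270)),('side','b0',(235,265,275,300))):
  im=cv2.imread(f'pics/{f}.png').astype(int);b,g,r=im[...,0],im[...,1],im[...,2]
  m=np.zeros(b.shape,bool);y0,y1,x0,x1=box;m[y0:y1,x0:x1]=((r>110)&(g<70)&(b<80))[y0:y1,x0:x1]
  v,u=np.nonzero(m);print(n,len(u),u.mean(),v.mean(),u.min(),u.max(),v.min(),v.max());R.append(ray(n,u.mean(),v.mean()))
A=sum(np.eye(3)-np.outer(d,d)/(d@d) for o,d in R);B=sum((np.eye(3)-np.outer(d,d)/(d@d))@o for o,d in R)
print('tri',np.linalg.solve(A,B))
w=read_camera('scene');s=read_camera('side')
cv2.imwrite('pics/c4.png',np.hstack([cv2.resize(w[150:275,210:335],(400,400),interpolation=3),cv2.resize(s[165:290,230:355],(400,400),interpolation=3)]))
E
```

```text
time_s: 5.8
ee_pos: [0.4572, -0.0126, 0.1288]
tcp_rot: [[0.797, 0.604, 0.002], [0.604, -0.797, -0.0], [0.002, 0.001, -1.0]]
ft_force: [-0.4, 0.1, 0.3]
finger_gap: 0.0006
scene 66 258.1363636363636 183.4090909090909 253 263 180 187
side 98 287.0 247.4591836734694 275 299 241 264
tri [ 0.45330561 -0.01510297  0.10007566]
```

View pics/c4.png

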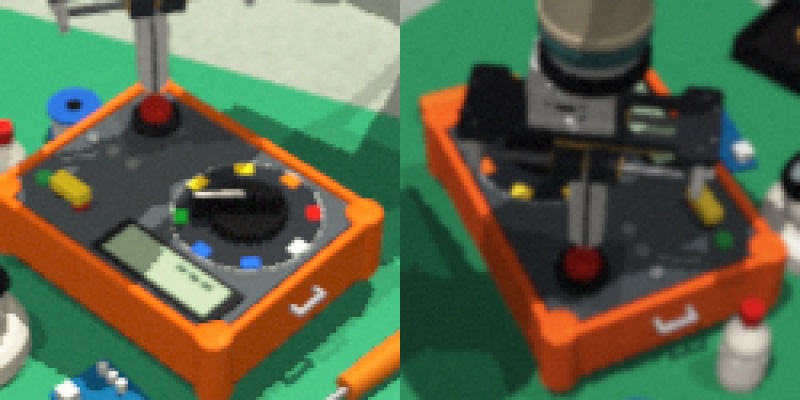

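Pointer lies parallel to the axis–green direction (scene crop line 243,193→195,195; green at 181,215), and the fingertip is above the button in both views. I'll press slowly.

```bash
python3 -m pendant '[{"hand":1,"tx":-1,"ty":0,"tz":8,"twist":0},{"hand":1,"tx":-2,"ty":0,"tz":15,"twist":0},{"hand":1,"tx":-2,"ty":0,"tz":19,"twist":0},{"hand":1,"tx":-2,"ty":0,"tz":21,"twist":0},{"hand":1,"tx":-2,"ty":0,"tz":23,"twist":0},{"hand":1,"tx":-2,"ty":0,"tz":25,"twist":0},{"hand":1,"tx":-2,"ty":0,"tz":25,"twist":0},{"hand":1,"tx":-2,"ty":0,"tz":25,"twist":0}]'
python3 - <<'E'
from h import *
p=[onz('scene',x/3.2+210,y/3.2+150,.111) for x,y in((243,193),(195,195))];d=p[1]-p[0];print(p,np.degrees(np.arctan2(d[1],d[0])))
E
```

```text
time_s: 6.7
ee_pos: [0.4559, -0.0139, 0.1047]
tcp_rot: [[0.797, 0.604, 0.003], [0.604, -0.797, -0.001], [0.002, 0.002, -1.0]]
ft_force: [-1.2, 0.7, 2.7]
finger_gap: 0.0006
[array([0.53258849, 0.10266621, 0.111     ]), array([0.5504077 , 0.06748373, 0.111     ])] -63.138727830555005
```

```bash
python3 -m pendant '[{"hand":1,"tx":0,"ty":0,"tz":1.5,"twist":0},{"hand":1,"tx":0,"ty":0,"tz":3,"twist":0},{"hand":1,"tx":0,"ty":0,"tz":4,"twist":0},{"hand":1,"tx":0,"ty":0,"tz":4.5,"twist":0},{"hand":1,"tx":0,"ty":0,"tz":4.5,"twist":0},{"hand":1,"tx":0,"ty":0,"tz":4.5,"twist":0}]'
```

```text
time_s: 7.3
ee_pos: [0.4561, -0.0139, 0.1011]
tcp_rot: [[0.797, 0.604, 0.004], [0.604, -0.797, -0.001], [0.003, 0.003, -1.0]]
ft_force: [-4.0, 0.9, 10.9]
finger_gap: 0.0003
```

Run:
```python
from h import *
w=read_camera('scene')
for _ in range(5):s=read_camera('side')
o=get_obs();print(o['time_s'],o['ee_pos'],o['ft_force'])
a=cv2.imread('pics/a0.png');print('tester moved?',np.mean(cv2.absdiff(a,w)[235:275,200:330]))
cv2.imwrite('pics/c5.png',np.hstack([cv2.resize(w[150:275,210:335],(400,400),interpolation=3),cv2.resize(s[165:290,230:355],(400,400),interpolation=3)]))
```

```text
7.6 [ 0.45606432 -0.01395814  0.10111582] [-2.87969059  0.11306504 10.6397895 ]
tester moved? 4.908141025641026
```

View pics/c5.png

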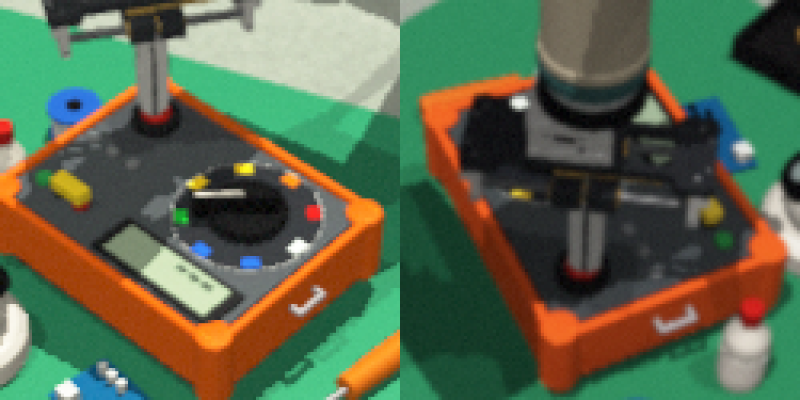

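The button is pressed (fingertip at 155,115 in the scene crop), the dial is still at green, the tester hasn't moved, and the force is holding at 10.6 N.

```bash
python3 -c "from workcell import *;print(sign_off())"
```

```text
the job is handed in; nothing more can be done
None
```

The dial is at green and the red TEST button is held fully down. I handed the job in at 7.6 s.

- **Dial:** it started on the second blue mark, 90° from green. I pushed the tab clockwise with the shut fingers until it snapped in. The white line then measured −63°, against about −65° for green, and side force was about zero, so the tab was clear of the finger.
- **Button:** the fingertip went down about 6 mm to z = 0.101 m, with a steady 10.6 N upward force on it. The button needs 5 N to reach its stop, so I judged it fully down from force and depth. There was also a small sideways force of about 3 N.
- **Tester and other items:** the last pictures show the tester in its place and nothing nearby disturbed.
- **Disagreement:** my estimates of the button's position differed by about 5 mm between the two cameras. I pressed near the middle of them, and both views showed the fingertip on the button.

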